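# Pop the filter hatch of the laser cutter's fume filter

### The arm

A 6-joint arm with a two-finger parallel gripper is mounted at the origin on the work surface. World frame = base frame: x ahead of the robot, y to its left, z up, the work surface at z = 0. Lengths are in m, angles in degrees, forces in N, time in s.
With the tool pointing down it reaches from about 0.3 to 0.875 m from the base axis. Payload 6.4 kg.
Tool frame: the origin (TCP) lies at the very end of the fingers, on their centre line; the grasp point (between the pads) lies 19 mm behind it; x points along the fingers, y is the direction in which the jaws open and shut, and the axes are right-handed (so a half turn about x gives the same grasp; the last joint's range is limited). The gripper opens to 85 mm and grips with 20 to 120 N. Pads are 22 mm wide; open, the fingers measure 114 mm over their backs; the gripper's body (76 mm by 85 mm) begins 54 mm behind the grasp point. The pads swing forward as they close: fully open they stand 13 mm farther back than shut.
Start: joints at [55.159, 10.359, 92.074, -0, 77.567, -11.82], TCP at [0.225, 0.529, 0.202] pointing down, gripper open.
Joint ranges: [-171.53, 171.53], [-51.25, 118.39], [17.06, 147.69], [-65.23, 245.23], [0, 150.52], [-178.68, 178.68]. Speed limits (degrees/s): [147.25, 147.25, 172.46, 180, 180, 180].

### API

Orientations are given as a 3x3 rotation matrix whose columns are the frame's x, y, z axes.
In Python, from rig import * gives the robot as it stands.
- The arm moves only by the shell command python3 -m creep 'ROWS' [FORCE]. ROWS is JSON, one flat list of numbers, 5 for each row, row after row: the shift along the tool's x, y, z in mm, then the turn about the tool's x in degrees, then the closure, from -1 (fully open) to 1 (shut). In form: [tx, ty, tz, twist, gripper, tx, ty, tz, twist, gripper, ...]. A call has 1 to 8 rows; each row shifts and turns the commanded pose from where the row before left it, along the tool's axes as they then stand; what a row does not reach is not made up. A row lasts 1/12 s, in which the tool goes at most 41.7 mm and 7.16 degrees, less where a joint would pass 70% of its speed; a pose out of reach is approached as far as the arm can. A call is refused whole if a number of a shift passes 41.7 or a number of a turn 7.16, either way. A call with a gripper value outside its range is refused whole. The fingers move at their own pace and stop on an object; FORCE is the grip in N (left out, the last holds). Time passes only in rows, so rows that do not move let the fingers close. It gives the time, the measured TCP pose, the force and the opening at its end, in the units of the state.
- observe(): the state, without advancing time (a new reading comes with each control period).
- snapshot(name): name is "side" or "top" or "wrist"; returns the picture (400x640x3 uint8, blue, green, red); there is no depth.
- camera_info(name): a dict with "mtx" (3x3 intrinsics, pixels), "k1" (the pictures are not rectified: a ray, as slopes to the right and down, at radius r is drawn at 1 + k1 r^2 times it, then the intrinsics apply), "cam_to_world" (4x4, takes a point from camera to world coordinates). Camera axes: x right, y down, z forward; pixel columns grow to the right and rows downward; lengths in m; the calibration is good to about 2 mm. A picture is of the moment at which its call begins: read the wrist's pose just before it. camera_info takes no time and is no camera call; for the wrist camera it gives the pose at the moment of the call.
- finish_job(): hands the job in, once; it reports no verdict.
Trained networks look in the newest picture that a camera, given by its name, has taken for a name from the list of things; names that differ only in an ending like _2 or _b are one class to them, and where a whole thing is asked for, a point or a joint stands for the part that bears it (a point fixed in the world has none). Each returns a list of dicts, best first, with "p" (0 to 1); they miss things now and then, are a little off and sometimes report something else, mostly with a low value. They report only what shows in the picture. A call takes as long as a camera call.
- search_frame(camera, label): "point" ([column, row] in pixels, amid what is visible of it).
The state is a dict: "clock": time; "joints": joint angles; "qvel": joint speeds; "effort": joint torques, N m; "position": TCP position; "orientation": TCP orientation; "force": force on the tool from outside, world axes, zero at the start; "torque": the same for the moment, N m; "gripper_width": finger opening in m.
Only numpy, scipy, OpenCV 4.12 (cv2) and the standard library are available. Lean on these libraries where they do the work, as an engineer would, in place of code of your own. Each camera call takes 0.05 s, during which the arm holds its last target. There are 200 camera calls.

### The job

Open the hatch of the fume filter, which is held by a push-push latch: with closed fingertips slowly press the ribbed free edge of the hatch down once, until it stops, then let go so that it pops open, and watch clear of it for two seconds that it stays open by itself. Press it only that once (a second press shuts it again), do not pry the hatch farther up than it springs, and do not press the round power button beside it. Leave the tape roll, mug and wooden tile standing where they are; nothing is to be picked up.

Things in the scene. Friction and masses are not known exactly. Their poses are not given: they have to be found in the camera images.
- unit: The fume filter: a white box, 200 (x) x 260 (y) x 120 mm high, screwed to the bench; origin at the centre of its underside, its front faces -x. The grey hatch lies in its top; beside the hatch, to +y, is the power button.
- hatch_press (a point): Press here: middle of three dark ribs on the hatch, 20 mm in from its free (front) edge. The hatch is a grey panel, 100 mm from hinge to free edge, 130 mm wide, 8 mm thick, 6 mm proud of the box when shut. Axes when shut as the box's. The spot goes down 5 mm to a stop, takes 3 to 4 N; 5 to 15 N is good. Press at up to 50 mm/s: a sharp rap may not work the latch.
- hatch_hinge (a point): A point on the hinge line, at the middle of the hatch's rear edge, on the underside of the panel: 80 mm behind (+x) the press spot and 9 mm below it when shut. The hinge line runs along the box's y.
- hatch (a joint): Opening angle of the hatch, rad: about 0 latched shut, -0.06 pressed in to the stop, about 1.05 popped open at rest. A damped spring opens it within about a second of the finger leaving; its free edge swings up and back, to about 90 mm above the box. It turns to 1.45 only if forced.
- cam (a joint): The hidden cam of the latch, rad: 0 at the start; each press turns it on by 0.6 to 1 as the hatch goes in and on to about 1.6 as it comes back up. At 1.6 the hatch is free; a second press takes it to 3.14, latched again.
- power (a joint): Round white power button, 20 mm across, on a grey collar on the box's top: 0 is out, 0.006 m is fully pressed. To be left alone.
- power_top (a point): Centre of the power button's top face, 18 mm above the box's top, 110 mm to the +y side of the middle of the hatch.
- tape: Loose roll of paper tape lying flat, 90 mm across, 24 mm high; origin at the centre of its underside. Bystander.
- mug: Loose white mug, 76 mm across, 85 mm high, handle on its y side; origin at the centre of its underside. Bystander.
- tile: Loose plywood tile, 110 x 50 x 12 mm, lying flat beside the box; origin at the centre of its underside. Bystander.

How it is judged:
By the outcome, as a careful person would: the job done as asked, in the order asked, and still so for the second after the job is handed in, with the robot touching nothing.
It also fails if it takes over 29 s, if anything falls off the work surface, if the arm or the gripper's body presses on something with over 40 N, if the wrist force passes 120 N, or if a joint passes its speed limit or range.

## Working session

There is one attempt and no reset: what is moved stays moved. The work goes in short steps, Python scripts to look and compute and a shell command to move; the robot and the scene stay as the last step left them, time stands still between calls to the robot, and variables do not carry over. Pictures are saved under pics/ and viewed, on a budget of 10 in all, crops included, one or two more only if the job needs it, and the job is handed in when it is done.

```bash
mkdir -p pics
cat > h.py <<'E'
from rig import *
import numpy as np, cv2
def ray(cam,px,ci=None):
    ci=ci or camera_info(cam); K=np.array(ci["mtx"]);T=np.array(ci["cam_to_world"])
    d=np.linalg.inv(K)@[px[0],px[1],1]; s=d[:2].copy(); u=s.copy()
    for _ in range(20): u=s/(1+ci["k1"]*(u@u))
    return T[:3,3],T[:3,:3]@np.array([u[0],u[1],1])
def onz(cam,px,z):
    o,d=ray(cam,px); return o+d*(z-o[2])/d[2]
def tri(rs):
    A=np.zeros((3,3));b=np.zeros(3)
    for o,d in rs:
        d=d/np.linalg.norm(d);P=np.eye(3)-np.outer(d,d);A+=P;b+=P@o
    p=np.linalg.solve(A,b)
    return p,[float(np.linalg.norm(np.cross(p-o,d/np.linalg.norm(d)))) for o,d in rs]
E
python3 - <<'E'
from h import *
s=observe();print(s)
im=[]
for c in("side","top"):
    p=snapshot(c);im.append(p);print(c,np.round(camera_info(c)["cam_to_world"],3).tolist())
    for l in("hatch_press","hatch_hinge","power_top","unit","tape","mug","tile"):
        print(l,[(np.round(d["point"],1).tolist(),round(d["p"],2)) for d in search_frame(c,l)[:2]])
cv2.imwrite("pics/side.png",im[0]);cv2.imwrite("pics/top.png",im[1])
E
```

```text
{'clock': 0.0, 'joints': array([ 5.51591752e+01,  1.04034264e+01,  9.21331877e+01, -2.00703750e-03,
        7.75677687e+01, -1.18200984e+01]), 'qvel': array([ 0.05131147,  0.02727242,  0.01927082, -0.11481314, -0.10700919,
        0.00821796]), 'effort': array([-1.39409582e-03, -4.44892538e+01, -3.51322281e+01, -4.50273492e-04,
        9.50037036e-03, -2.13994804e-05]), 'position': array([0.22449275, 0.52868823, 0.20115625]), 'orientation': array([[-1.01272783e-03,  3.91056213e-01,  9.20366238e-01],
       [-1.51478889e-03,  9.20365054e-01, -3.91057377e-01],
       [-9.99998340e-01, -1.79019524e-03, -3.39711696e-04]]), 'force': array([-0.42274027, -0.0697662 ,  0.55230702]), 'torque': array([ 0.03778815, -0.0192334 ,  0.00928149]), 'gripper_width': 0.08579962796180222}
side [[0.995, -0.069, 0.072, 0.429], [-0.1, -0.718, 0.689, -0.939], [0.004, -0.692, -0.721, 1.166], [0.0, 0.0, 0.0, 1.0]]
hatch_press [([310.4, 240.2], 0.56)]
hatch_hinge [([315.3, 244.5], 0.75)]
power_top [([295.1, 211.4], 0.49)]
unit [([322.0, 252.2], 0.9), ([296.4, 211.5], 0.74)]
tape []
mug [([341.0, 335.0], 0.78)]
tile []
top [[0.029, -0.995, 0.095, 0.427], [-0.999, -0.032, -0.033, 0.089], [0.035, -0.094, -0.995, 1.184], [0.0, 0.0, 0.0, 1.0]]
hatch_press [([367.9, 208.3], 0.79), ([435.2, 193.0], 0.28)]
hatch_hinge [([366.4, 207.4], 0.81)]
power_top []
unit [([357.6, 199.8], 0.75)]
tape [([281.6, 233.2], 0.83)]
mug [([434.2, 193.3], 0.8), ([293.7, 190.4], 0.57)]
tile [([293.9, 190.6], 0.64)]
```

View pics/side.png

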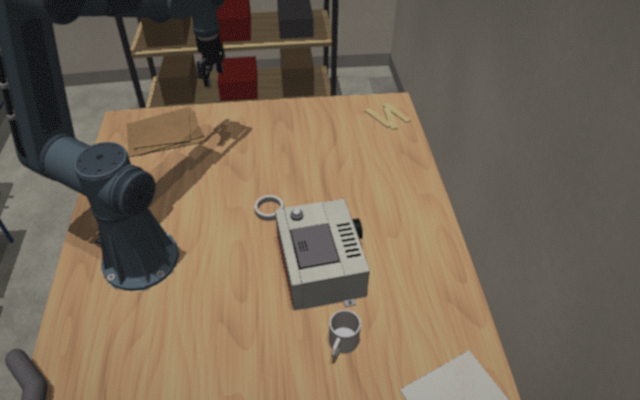

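View pics/top.png

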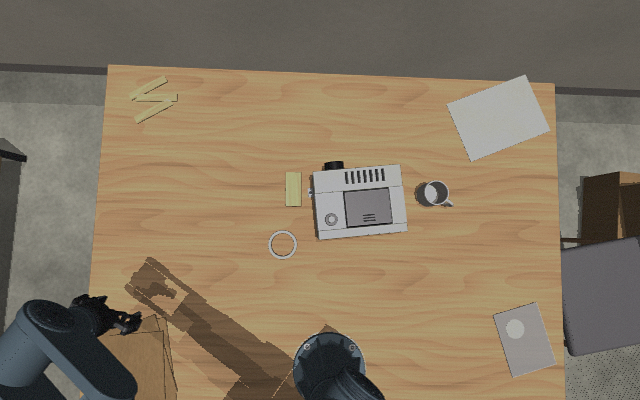

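The top view shows the ribs at about (369,217), the hatch between (344,190) and (392,226), and the power button at (331,219). The tile is at (293,189), the tape at (282,244) and the mug at (434,193). In the side view the ribs are at about (303,245) and the button at (296,213).

Run:
```python
from h import *
p=snapshot("top")
P=onz("top",(369,217),.127);print("press",P);B=onz("top",(331,219),.138);print("pow",B)
print("tri",tri([ray("top",(369,217)),ray("side",(303,245))]))
print("tripow",tri([ray("top",(331,219)),ray("side",(296,213))]))
for c in((344,190),(389,188),(392,226),(347,228)):print(onz("top",c,.126))
for c in((314,172),(401,165),(407,231),(319,239)):print("box",onz("top",c,.12))
s=snapshot("side")
a=cv2.resize(p[150:260,265:465],None,fx=4,fy=4,interpolation=cv2.INTER_CUBIC)
cv2.imwrite("pics/topz.png",a)
```

```text
press [ 0.46754695 -0.09668462  0.127     ]
pow [0.45819517 0.01366983 0.138     ]
tri (array([ 0.46818148, -0.09671104,  0.12687495]), [0.0006292571910747447, 0.0006292571910747089])
tripow (array([0.45824752, 0.01319095, 0.13133482]), [0.00014678281846342212, 0.00014678281846333582])
[ 0.54355686 -0.02280796  0.126     ]
[ 0.55370023 -0.15410944  0.126     ]
[ 0.44365415 -0.16396638  0.126     ]
[ 0.4341392  -0.03385442  0.126     ]
box [0.59419955 0.06555771 0.12      ]
box [ 0.62387661 -0.19043732  0.12      ]
box [ 0.43056671 -0.20939257  0.12      ]
box [0.40039321 0.04543844 0.12      ]
```

View pics/topz.png

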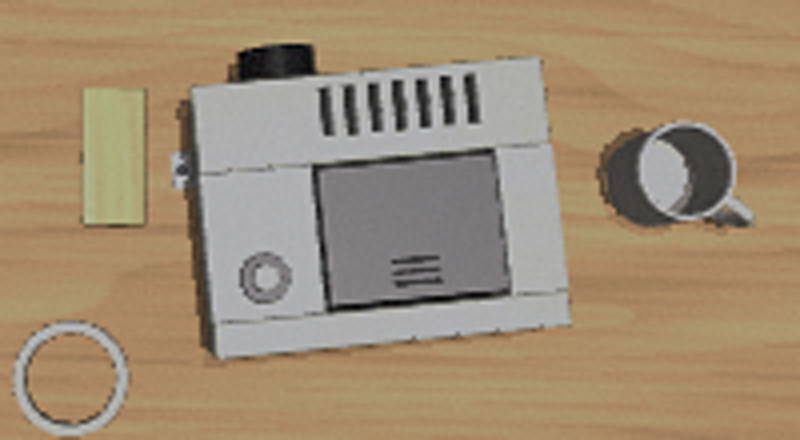

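```bash
python3 -m creep '[-3,-20,19.5,0,1,-3,-20,19.5,0,1,-3,-20,19.5,0,1,-3,-20,19.5,0,1,-3,-20,19.5,0,1,-3,-20,19.5,0,1,-3,-20,19.5,0,1,-3,-20,19.5,0,1]' 40
python3 -m creep '[-3,-20,19.5,0,1,-3,-20,19.5,0,1,-3,-20,19.5,0,1,-3,-20,19.5,0,1,-3,-20,19.5,0,1,-3,-20,19.5,0,1,-3,-20,19.5,0,1,-3,-20,19.5,0,1]'
python3 -m creep '[-3,-20,19.5,0,1,-3,-20,19.5,0,1,-3,-20,19.5,0,1,-3,-20,19.5,0,1,-3,-20,19.5,0,1,-3,-20,19.5,0,1,0,-10,9,0,1,0,0,0,0,1]'
python3 - <<'E'
from h import *
s=observe();print(s["clock"],s["position"],s["orientation"],s["gripper_width"],s["force"])
p=snapshot("wrist");ci=camera_info("wrist");print(np.round(ci["cam_to_world"],3).tolist())
for l in("hatch_press","power_top"):
    for d in search_frame("wrist",l)[:2]:
        print(l,d, onz("wrist",d["point"],.127))
cv2.imwrite("pics/w1.png",p)
E
```

```text
clock: 1.57
position: [0.3061, 0.3198, 0.2264]
orientation: [[0.0, 0.391, 0.92], [0.0, 0.92, -0.391], [-1.0, 0.0, 0.0]]
force: [1.0, 0.6, 0.1]
gripper_width: 0.0002
clock: 2.23
position: [0.3872, 0.1114, 0.2505]
orientation: [[0.001, 0.391, 0.92], [0.0, 0.92, -0.391], [-1.0, 0.0, 0.001]]
force: [1.0, 0.2, -0.0]
gripper_width: 0.0003
clock: 2.9
position: [0.4526, -0.0585, 0.2681]
orientation: [[0.0, 0.394, 0.919], [-0.001, 0.919, -0.394], [-1.0, -0.001, 0.0]]
force: [-0.5, 0.2, 0.9]
gripper_width: 0.0004
2.9 [ 0.45259956 -0.05852917  0.26806052] [[ 6.73320267e-05  3.94011520e-01  9.19105499e-01]
 [-6.05364968e-04  9.19105348e-01 -3.94011411e-01]
 [-9.99999814e-01 -5.29864683e-04  3.00405997e-04]] 0.0003844574836155952 [-0.5313347   0.22540714  0.93626946]
[[0.394, 0.888, 0.238, 0.392], [0.919, -0.38, -0.102, -0.032], [0.001, 0.259, -0.966, 0.44], [0.0, 0.0, 0.0, 1.0]]
hatch_press {'point': [311.8, 219.1], 'p': 0.98} [ 0.4849971  -0.08552505  0.127     ]
power_top {'point': [406.0, 155.2], 'p': 0.95} [0.46180589 0.02092601 0.127     ]
```

View pics/w1.png

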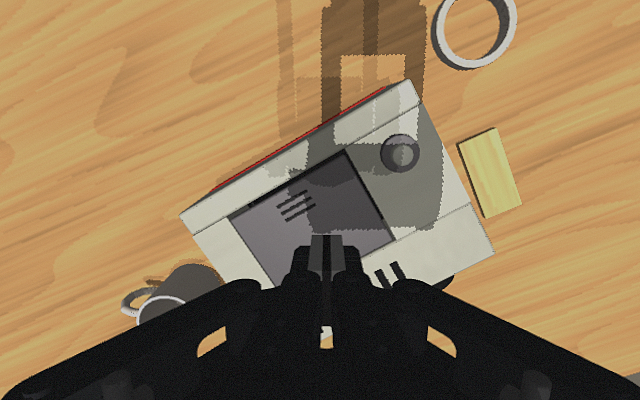

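The wrist view shows the ribs at about (295,206) and the button at (402,150). The detector's (312,219) is pulled towards the middle of the panel.

Run:
```python
from h import *
P=onz("wrist",(295,206),.127);print(P,onz("wrist",(403,152),.138))
s=observe();R=s["orientation"]
for X in(P[:2],[.4675,-.0967]):
    t=np.array([X[0],X[1],.150]);print((R.T@(t-s["position"])*1000).round(1))
```

```text
[ 0.46629485 -0.09455844  0.127     ] [0.45558018 0.01761273 0.138     ]
[117.7 -30.3  29.1]
[117.7 -31.8  31. ]
```

```bash
python3 -m creep '[0,-15.5,15,0,1,0,-15.5,15,0,1,20,0,0,0,1,25,0,0,0,1,25,0,0,0,1,25,0,0,0,1,15,0,0,0,1,0,0,0,0,1]'
python3 - <<'E'
from h import *
s=observe();print(s["position"],s["force"])
p=snapshot("wrist");cv2.imwrite("pics/w2.png",p)
E
```

```text
clock: 3.72
position: [0.4647, -0.0937, 0.1545]
orientation: [[-0.006, 0.389, 0.921], [0.003, 0.921, -0.389], [-1.0, 0.001, -0.007]]
force: [-0.1, 1.3, 0.3]
gripper_width: 0.0001
[ 0.46468865 -0.09374931  0.15451187] [-0.10287673  1.34629035  0.32332151]
```

View pics/w2.png

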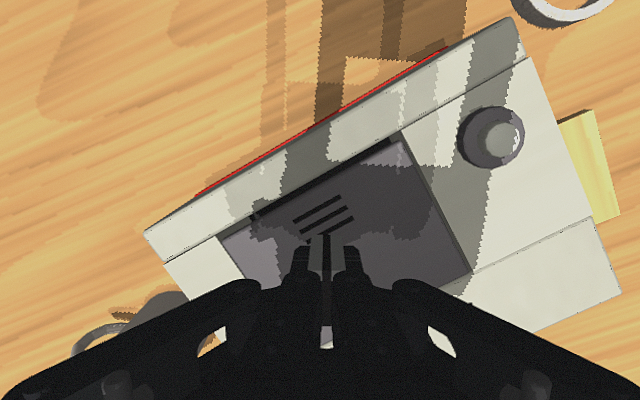

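The ribs are now at (323,215), just ahead of the fingertip at (326,237), which is still about 27 mm above them. I'll compute the remaining offset and start a slow descent.

```bash
python3 - <<'E'
from h import *
print(onz("wrist",(323,215),.127))
E
python3 -m creep '[3,0,0,0,1,3,0,0,0,1,3,0,0,0,1,3,0,0,0,1,3,0,0,0,1,3,0,0,0,1,2,0,0,0,1,0,0,0,0,1]'
```

```text
[ 0.46651219 -0.09703665  0.127     ]
clock: 4.43
position: [0.4671, -0.0964, 0.1375]
orientation: [[-0.001, 0.391, 0.92], [0.0, 0.92, -0.391], [-1.0, 0.0, -0.001]]
force: [-0.5, 0.2, -0.2]
gripper_width: -0.0001
```

```bash
python3 -m creep '[2,0,0,0,1,2,0,0,0,1,2,0,0,0,1,2,0,0,0,1,2,0,0,0,1,2,0,0,0,1,2,0,0,0,1,0,0,0,0,1]'
```

```text
clock: 5.1
position: [0.4672, -0.0964, 0.1236]
orientation: [[-0.001, 0.391, 0.92], [0.0, 0.92, -0.391], [-1.0, 0.0, -0.001]]
force: [-0.5, 0.5, 0.9]
gripper_width: 0.0001
```

```bash
python3 -m creep '[1,0,0,0,1,1,0,0,0,1,0,0,0,0,1]'
```

```text
clock: 5.35
position: [0.4674, -0.0965, 0.122]
orientation: [[-0.0, 0.391, 0.92], [0.0, 0.92, -0.391], [-1.0, 0.0, -0.0]]
force: [-0.5, 0.1, -0.2]
gripper_width: -0.0
```

Run:
```python
from h import *
print(observe()["force"]);p=snapshot("wrist");cv2.imwrite("pics/w3.png",p[150:330,200:480].repeat(2,0).repeat(2,1))
print(observe()["force"])
```

```text
[-0.49174425  0.14879221 -0.21466475]
[-0.44105111 -0.2720109   0.69877974]
```

View pics/w3.png

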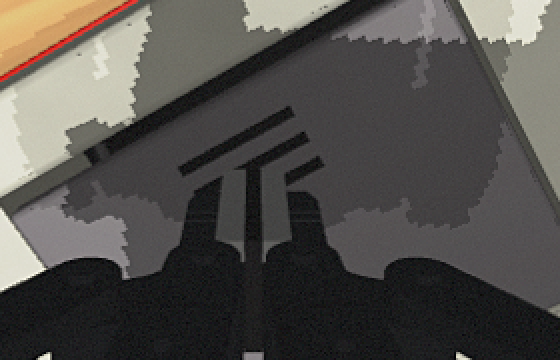

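The tips are at the ribs' middle with no contact force yet, so I'll keep creeping down in 1 mm rows.

```bash
python3 -m creep '[1,0,0,0,1,1,0,0,0,1,0,0,0,0,1]'
```

```text
clock: 5.65
position: [0.4674, -0.0964, 0.1199]
orientation: [[-0.0, 0.391, 0.92], [0.0, 0.92, -0.391], [-1.0, 0.0, -0.0]]
force: [0.7, 0.1, 0.6]
gripper_width: -0.0003
```

```bash
python3 -m creep '[1,0,0,0,1,1,0,0,0,1,0,0,0,0,1]'; python3 -c "
from h import *
print(onz('wrist',(326,224),.127),camera_info('wrist')['cam_to_world'][:3,3]);
p=snapshot('wrist');cv2.imwrite('pics/w4.png',p[130:330,180:500].repeat(2,0).repeat(2,1))"
```

```text
clock: 5.9
position: [0.4673, -0.0964, 0.1179]
orientation: [[-0.0, 0.391, 0.92], [0.0, 0.92, -0.391], [-1.0, -0.0, -0.0]]
force: [0.3, 0.8, 0.4]
gripper_width: -0.0002
[ 0.4614099  -0.09416734  0.127     ] [ 0.40768055 -0.07126512  0.2895186 ]
```

View pics/w4.png

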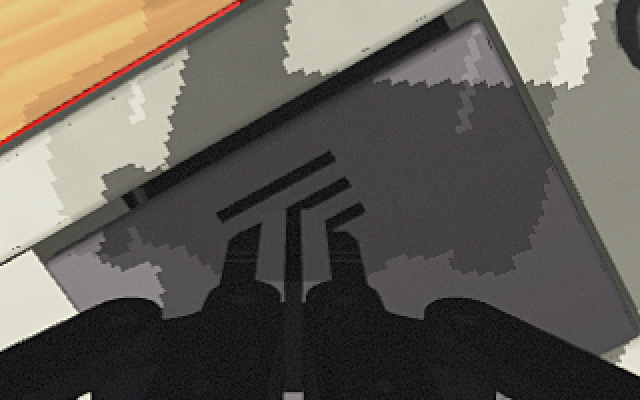

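Run:
```python
from h import *
ci=camera_info("wrist");o0=np.array(ci["cam_to_world"])[:3,3];t0=observe()["position"]
rs=[]
for px,t in(((295,206),[.4526,-.0585,.2681]),((323,215),[.4647,-.0937,.1545]),((327,236.5),t0)):
    o,d=ray("wrist",px,ci);rs.append((o-t0+np.array(t),d))
print(tri(rs),tri(rs[::2]),tri(rs[:2]));print(tri(rs+[ray("top",(369.2,217.5)),ray("side",(303,245))]))
for r in rs: print([np.round(r[0]+r[1]*(z-r[0][2])/r[1][2],4).tolist() for z in(.11,.12,.127)])
```

```text
(array([ 0.46390159, -0.0951894 ,  0.13637257]), [0.001516846003618588, 0.0019728422688244846, 0.0006238365177818278]) (array([ 0.46559023, -0.09584052,  0.13414914]), [0.0005817782053347321, 0.0005817782053347558]) (array([ 0.46746726, -0.09777757,  0.12202773]), [0.0016039132892627678, 0.0016039132892627726])
(array([ 0.46706909, -0.0968902 ,  0.12684079]), [0.0010872637704383353, 0.0023595937190216765, 0.0010405675906797536, 0.001028857498128548, 0.0017472303343899754])
[[0.4716, -0.1014, 0.11], [0.4692, -0.0993, 0.12], [0.4675, -0.0979, 0.127]]
[[0.4698, -0.0984, 0.11], [0.4668, -0.097, 0.12], [0.4647, -0.096, 0.127]]
[[0.4743, -0.099, 0.11], [0.4706, -0.0975, 0.12], [0.468, -0.0964, 0.127]]
```

Run:
```python
from h import *
ci=camera_info("wrist");T=np.array(ci["cam_to_world"]);K=np.array(ci["mtx"]);t=observe()["position"]
for dz in(-.01,0,.01,.02):
    c=np.linalg.inv(T)@[*(t+[0,0,dz]),1];u=c[:2]/c[2];u=u*(1+ci["k1"]*(u@u));print(dz,(K@[*u,1])[:2])
p=snapshot("side");cv2.imwrite("pics/s2.png",cv2.resize(p[160:300,230:410],None,fx=4,fy=4,interpolation=cv2.INTER_CUBIC))
```

```text
-0.01 [326.44350688 223.10860524]
0 [326.46266013 229.31362897]
0.01 [326.48396006 236.21321649]
0.02 [326.50779024 243.93130914]
```

View pics/s2.png

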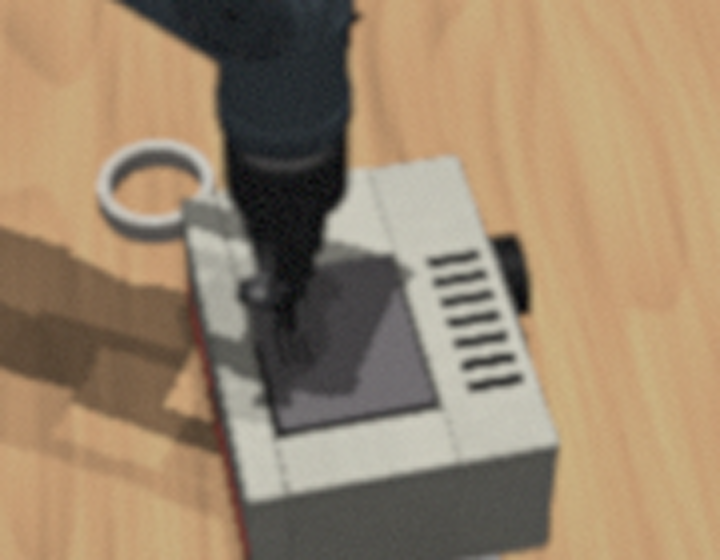

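The side view shows the fingertip over the ribs, with no visible contact. The hatch is still shut, so I'll continue down gently, using force as the guide.

```bash
python3 -m creep '[1,0,0,0,1,1,0,0,0,1,0,0,0,0,1]'
```

```text
clock: 6.25
position: [0.4673, -0.0964, 0.1159]
orientation: [[-0.0, 0.391, 0.92], [0.0, 0.92, -0.391], [-1.0, 0.0, -0.0]]
force: [-0.7, 0.0, 0.5]
gripper_width: 0.0001
```

```bash
python3 -m creep '[1,0,0,0,1,1,0,0,0,1,0,0,0,0,1]'
```

```text
clock: 6.5
position: [0.4673, -0.0964, 0.1139]
orientation: [[-0.0, 0.391, 0.92], [0.0, 0.92, -0.391], [-1.0, -0.0, -0.0]]
force: [0.3, -0.2, -0.6]
gripper_width: 0.0001
```

Run:
```python
from h import *
s=observe();print(s["force"],s["torque"],s["effort"],s["position"])
p=snapshot("wrist");cv2.imwrite("pics/w5.png",p[130:330,180:500].repeat(2,0).repeat(2,1))
```

```text
[ 0.34525202 -0.18743249 -0.57951688] [-0.00370328 -0.00980277  0.01126063] [-1.02209294e-02 -3.49673545e+01 -3.17098832e+01  5.59416294e-04
 -4.55649965e-02 -3.37570270e-05] [ 0.46733663 -0.09644202  0.11385545]
```

View pics/w5.png

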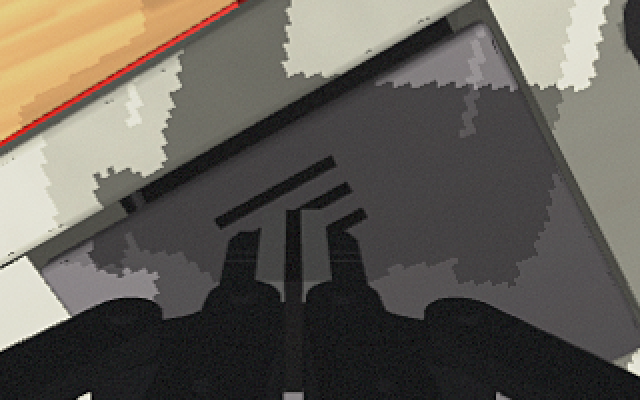

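Still approaching: the hatch grows in view and there is no force. The latch's 5 mm of travel at 3–4 N leaves room to detect contact, so I'll go on in 3 mm calls.

```bash
python3 -m creep '[1.5,0,0,0,1,1.5,0,0,0,1,0,0,0,0,1]'
```

```text
clock: 6.8
position: [0.4673, -0.0964, 0.1107]
orientation: [[-0.0, 0.391, 0.92], [0.0, 0.92, -0.391], [-1.0, 0.0, -0.001]]
force: [-0.5, 0.2, -0.6]
gripper_width: -0.0001
```

```bash
python3 -m creep '[1.5,0,0,0,1,1.5,0,0,0,1,0,0,0,0,1]'
```

```text
clock: 7.05
position: [0.4673, -0.0964, 0.1077]
orientation: [[-0.001, 0.391, 0.92], [0.0, 0.92, -0.391], [-1.0, 0.0, -0.001]]
force: [0.4, 0.4, -0.6]
gripper_width: 0.0002
```

Run:
```python
from h import *
g=lambda a:(255*(a/255.)**.45).astype(np.uint8)
a=snapshot("side")[200:270,260:360];b=snapshot("wrist")[180:280,250:410];c=snapshot("top")[190:250,330:420]
f=lambda x,w,h:cv2.resize(g(x),(w,h),interpolation=cv2.INTER_CUBIC)
top=np.hstack([f(a,430,300),f(c,370,300)]);bot=f(b,480,300);bot=np.hstack([bot,np.zeros((300,320,3),np.uint8)])
cv2.imwrite("pics/c6.png",np.vstack([top,bot]))
t=observe()["position"]
for cam in("side","top"):
  ci=camera_info(cam);T=np.array(ci["cam_to_world"]);K=np.array(ci["mtx"])
  for z in(t[2],.127,.147):
    q=np.linalg.inv(T)@[t[0],t[1],z,1];u=q[:2]/q[2];u=u*(1+ci["k1"]*(u@u));print(cam,z,(K@[*u,1])[:2])
```

```text
side 0.1080444071323659 [302.64118384 249.51587762]
side 0.127 [302.47091317 244.94447822]
side 0.147 [302.28782894 240.01523743]
top 0.1080444071323659 [367.79792248 217.24285351]
top 0.127 [368.92815752 217.02895028]
top 0.147 [370.16503861 216.79486377]
```

View pics/c6.png

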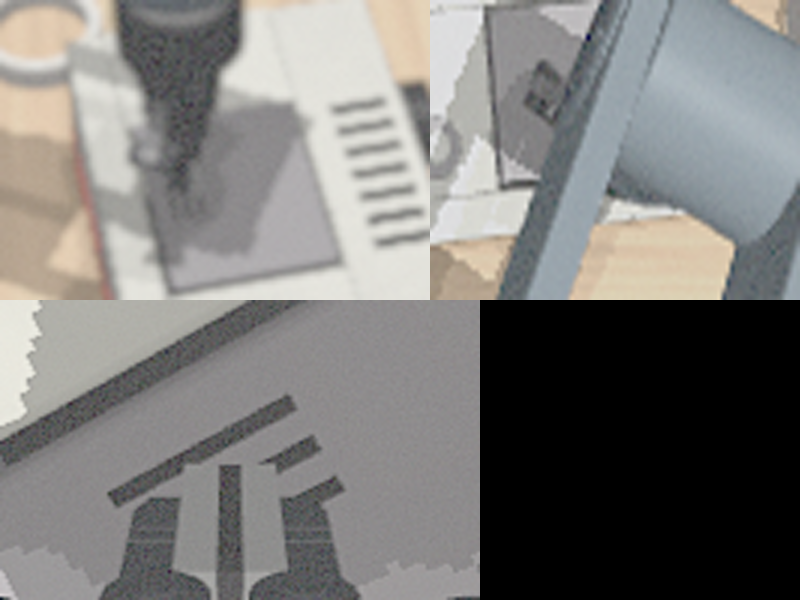

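In the enhanced wrist view the fingertip's front edge is at (326,235). The reported TCP projects to row 229, so the real tip is clearly higher than reported. The hatch is shut and untouched. I'll continue on force feedback.

```bash
python3 -m creep '[1.5,0,0,0,1,1.5,0,0,0,1,0,0,0,0,1]'
```

```text
clock: 7.45
position: [0.4673, -0.0964, 0.1048]
orientation: [[-0.0, 0.391, 0.92], [0.0, 0.92, -0.391], [-1.0, 0.0, -0.0]]
force: [0.1, -0.8, 0.7]
gripper_width: -0.0002
```

```bash
python3 -m creep '[1.5,0,0,0,1,1.5,0,0,0,1,0,0,0,0,1]'
```

```text
clock: 7.7
position: [0.4672, -0.0964, 0.1017]
orientation: [[-0.001, 0.391, 0.92], [0.0, 0.92, -0.391], [-1.0, 0.0, -0.001]]
force: [-0.2, 0.3, -0.0]
gripper_width: 0.0
```

```bash
python3 -m creep '[1.5,0,0,0,1,1.5,0,0,0,1,0,0,0,0,1]'
```

```text
clock: 7.95
position: [0.4673, -0.0964, 0.0987]
orientation: [[-0.0, 0.391, 0.92], [0.0, 0.92, -0.391], [-1.0, 0.0, -0.001]]
force: [-0.5, 0.1, 0.7]
gripper_width: -0.0003
```

Run:
```python
from h import *
ci=camera_info("wrist");print(ci["mtx"],ci["k1"])
g=lambda a:(255*(a/255.)**.45).astype(np.uint8)
b=snapshot("wrist")[180:330,230:430]
cv2.imwrite("pics/c7.png",cv2.resize(g(b),None,fx=4,fy=4,interpolation=cv2.INTER_CUBIC))
```

```text
[[336.18126226   0.         326.18609471]
 [  0.         336.18126226 196.22712798]
 [  0.           0.           1.        ]] 0.019698838362497712
```

View pics/c7.png

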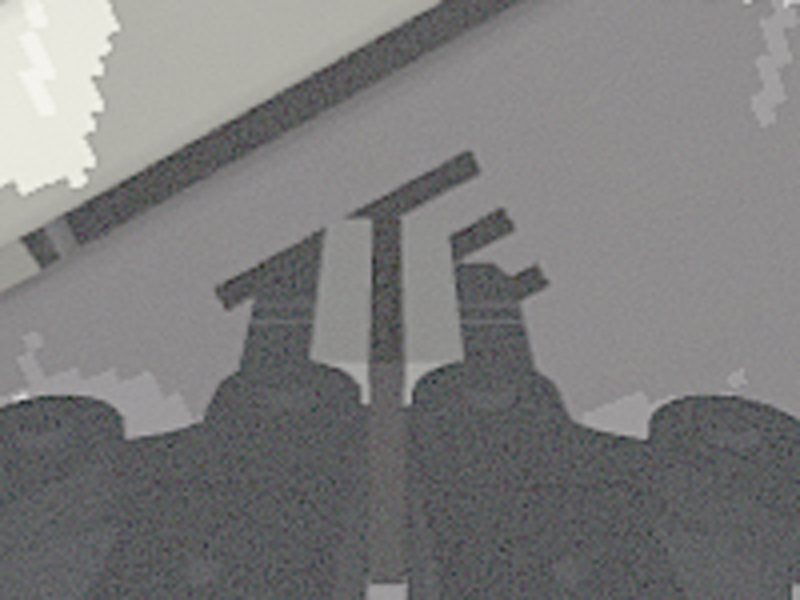

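The front edge of the tip has reached the first rib in the image and there is still no contact. If the fingers are 22 mm wide, the geometry puts contact at a reported z of about 0.09. I'll continue.

```bash
python3 -m creep '[1.5,0,0,0,1,1.5,0,0,0,1,0,0,0,0,1]'
```

```text
clock: 8.25
position: [0.4676, -0.0966, 0.096]
orientation: [[0.0, 0.391, 0.92], [-0.0, 0.92, -0.391], [-1.0, -0.0, 0.0]]
force: [-0.9, -0.1, 2.5]
gripper_width: 0.0001
```

Contact: Fz is 2.5 N. Now I'll press on slowly to the stop.

```bash
python3 -m creep '[1,0,0,0,1,1,0,0,0,1,1,0,0,0,1,0,0,0,0,1]'
```

```text
clock: 8.58
position: [0.4674, -0.0966, 0.093]
orientation: [[-0.0, 0.391, 0.92], [-0.0, 0.92, -0.391], [-1.0, -0.0, -0.0]]
force: [-1.0, -0.7, 1.9]
gripper_width: 0.0
```

```bash
python3 -m creep '[1,0,0,0,1,1,0,0,0,1,0,0,0,0,1]'
```

```text
clock: 8.83
position: [0.4675, -0.0966, 0.0921]
orientation: [[-0.0, 0.391, 0.92], [-0.0, 0.92, -0.391], [-1.0, -0.0, -0.0]]
force: [-5.4, 0.7, 13.0]
gripper_width: 0.0
```

13 N at the stop. Now I'll release straight up, then back away towards the robot.

```bash
python3 -m creep '[-15,0,0,0,1,-30,0,0,0,1,-35,0,0,0,1,-35,0,0,0,1,-30,0,-15,0,1,-15,0,-30,0,1,0,0,-30,0,1,0,0,-20,0,1]'
python3 -m creep '[0,0,0,0,1,0,0,0,0,1,0,0,0,0,1,0,0,0,0,1,0,0,0,0,1,0,0,0,0,1,0,0,0,0,1,0,0,0,0,1]'
python3 - <<'E'
from h import *
g=lambda a:(255*(a/255.)**.6).astype(np.uint8)
a=snapshot("side")[160:360,220:420];b=snapshot("wrist")
cv2.imwrite("pics/c8.png",np.hstack([cv2.resize(g(a),(400,400),interpolation=cv2.INTER_CUBIC),cv2.resize(g(b),(400,250)).copy() if 0 else cv2.copyMakeBorder(cv2.resize(g(b),(400,250)),0,150,0,0,0)]))
E
```

```text
clock: 9.5
position: [0.3791, -0.0587, 0.2519]
orientation: [[0.002, 0.391, 0.921], [-0.001, 0.921, -0.391], [-1.0, 0.0, 0.002]]
force: [0.0, -0.1, -0.2]
gripper_width: 0.0004
clock: 10.17
position: [0.3802, -0.0594, 0.2509]
orientation: [[-0.001, 0.391, 0.92], [0.0, 0.92, -0.391], [-1.0, 0.0, -0.001]]
force: [-0.1, 0.1, 0.9]
gripper_width: -0.0001
```

View pics/c8.png

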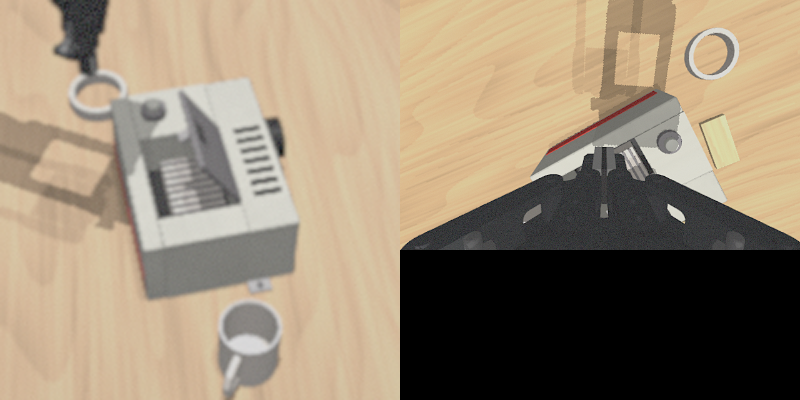

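The hatch is standing open: in the side crop the panel is at about (210,150), with the filter slots visible below it. The gripper is clear, and the mug, tape and tile are in place. I'll now watch it for two seconds.

```bash
python3 -c "
from h import *
cv2.imwrite('pics/a.png',snapshot('side'))"
for i in 1 2 3 4; do python3 -m creep '[0,0,0,0,1,0,0,0,0,1,0,0,0,0,1,0,0,0,0,1,0,0,0,0,1,0,0,0,0,1,0,0,0,0,1,0,0,0,0,1]' | grep clock; done
python3 - <<'E'
from h import *
a=cv2.imread('pics/a.png').astype(int);p=snapshot('side');d=np.abs(cv2.GaussianBlur(p,(5,5),0).astype(int)-cv2.GaussianBlur(a.astype(np.uint8),(5,5),0)).max(2)
print("change near unit",d[170:370,240:420].max())
p=snapshot('top')
for l in("tape","mug","tile"):print(l,[(np.round(x["point"],1).tolist(),round(x["p"],2)) for x in search_frame('top',l)[:2]])
print(observe()["force"],finish_job())
E
```

```text
clock: 10.98
clock: 11.65
clock: 12.32
clock: 12.98
change near unit 12
tape [([272.7, 237.8], 0.66)]
mug [([433.0, 190.1], 0.81)]
tile [([291.2, 190.6], 0.68), ([435.8, 190.7], 0.47)]
the job is handed in; nothing more can be done
[-0.21300042  0.30692702  0.45551418] None
```

I opened the hatch with one slow press on the middle rib, to the stop at about 13 N, then lifted straight up and backed off towards the robot. The job was handed in at about 13 s.

**Hatch:** The side picture shows it standing open. Over the next 2.6 s or so, with the gripper clear, the area around the box hardly changed (at most 12 grey levels). I did not measure the opening angle. The wrist force at the end was within noise of zero.

**Power button:** I never went near it, and it looked the same in the last pictures.

**Tape, mug and tile:**
- In the last top picture the mug and tile were found within about 3 px of where they started.
- The tape was reported about 10 px (roughly 25 mm) from its first reading. That detector's first reading was itself about 11 px off the ring's centre as I saw it. The arm stayed well away from the tape, and it was still lying by the box in the pictures I viewed after the press, so I take this as detection error. I did not check it further.

**Height mismatch:** The fingertip touched the hatch at a reported TCP height of 0.096–0.097 m, about 30 mm lower than the 0.127 m I expected. I came down the last part in steps of 3 mm or less on force feedback, and did not find the cause.

I viewed 12 pictures, two over the budget of 10, because of that mismatch.

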